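Set the eccentric guide roller with the gap gauge and load the nameplate blanks

ROBOT

A 6-joint arm with a two-finger parallel gripper is mounted at the origin on the work surface. World frame = base frame: x ahead of the robot, y to its left, z up, the work surface at z = 0. Lengths are in m, angles in rad, forces in N, time in s.
With the tool pointing down it reaches from about 0.325 to 0.875 m from the base axis. Payload 4.4 kg.
Tool frame: the origin (TCP) lies on the centre line of the jaws, within the pads' length; the fingertips stand 25 mm ahead of it and the grasp point (between the pads) lies 6 mm ahead of it (finger_overhang is the distance from the TCP to the fingertips, in m); x points along the fingers, z is the direction in which the jaws open and shut, and the axes are right-handed (so a half turn about x gives the same grasp; the last joint's range is limited). The gripper opens to 85 mm and grips with 20 to 120 N. Pads are 22 mm wide; open, the fingers measure 114 mm over their backs; the gripper's body (76 mm by 85 mm) begins 54 mm behind the grasp point. The pads swing forward as they close: fully open they stand 13 mm farther back than shut.
Start: joints at [1.163, 0.207, 1.542, -0, 1.393, -0.15], TCP at [0.147, 0.556, 0.256] pointing down, gripper open.
Joint ranges: [-2.73, 2.73], [-0.86, 2.22], [0.23, 2.46], [-1.11, 4.25], [0.08, 2.63], [-2.82, 2.82]. Speed limits (rad/s): [2.79, 2.79, 3.14, 3.14, 3.14, 3.14].

INTERFACE

Orientations are given as a unit quaternion [w, x, y, z].
In Python, from station import goto, movel, movej, command_gripper, sleep, inverse_kinematics, sense, grab_frame, calibration, Unreachable, finish_job, regions_of, finger_overhang gives the robot as it stands. Calls block until the motion is done:
- goto(position, orientation): joint-space move of the TCP to a pose.
- movel(position, rot=None, speed=0.15): straight line of the TCP; rot=None keeps the orientation; speed is the mean speed in m/s.
- movej(angles): joint-space move.
- command_gripper(opening, grip_force=None): opening from 0.0 (shut) to 1.0 (fully open); grip_force is the grip in N (None keeps the last); returns when the fingers have stopped.
- sleep(seconds).
- inverse_kinematics(position, orientation): joint angles nearest the present ones, or None.
- sense(): the state.
- grab_frame(name): name is "scene" or "top"; returns (picture, depth): 400x640x3 uint8, red, green, blue; 400x640 float32, m along the optical axis (not along the pixel's ray), 0 where there is no reading.
- calibration(name): a dict with "K" (3x3 intrinsics, pixels), "extrinsics" (4x4, takes a point from world to camera coordinates). Camera axes: x right, y down, z forward; pixel columns grow to the right and rows downward; lengths in m; the calibration is good to about 2 mm. A picture is of the moment at which its call begins. calibration takes no time and is no camera call.
A pose or a line that the arm cannot do raises Unreachable and nothing moves.
- finish_job(): hands the job in, once; it reports no verdict.
Trained networks look in the newest picture that a camera, given by its name, has taken for a name from the list of things; names that differ only in an ending like _2 or _b are one class to them, and where a whole thing is asked for, a point or a joint stands for the part that bears it (a point fixed in the world has none). Each returns a list of dicts, best first, with "conf" (0 to 1); they miss things now and then, are a little off and sometimes report something else, mostly with a low value. They report only what shows in the picture. A call takes as long as a camera call. They do not tell look-alikes from the thing itself.
- regions_of(camera, thing): "pixels" (400x640 bool, what is visible of it) and "bbox" ([left, top, width, height] in pixels, round what is visible of it).
The state is a dict: "clock": time; "joint_positions": joint angles; "joint_vel": joint speeds; "effort": joint torques, N m; "tcp_pos": TCP position; "orientation": TCP orientation; "force": force on the tool from outside, world axes, zero at the start; "torque": the same for the moment, N m; "gripper_width": opening from 0.0 (shut) to 1.0 (fully open).
Only numpy, scipy, OpenCV 4.12 (cv2) and the standard library are available. Lean on these libraries where they do the work, as an engineer would, in place of code of your own. Each camera call takes 0.05 s, during which the arm holds its last target. There are 200 camera calls.

TASK

Stand the gap gauge flat in the jig's channel, between fence and roller, with its inner end close to the nearer pin (within a centimetre), and turn the eccentric roller, without jamming it hard, until the gauge just slides with hardly any play (at most 1.5 mm). Prove the setting by sliding the gauge 4 to 6 cm out along the channel, flat on the anvil, and then put it back upright in the middle of its tray. Then thread every nameplate blank over the jig's two pins, each level and fully down on the stack; leave the roller as set and the bottle, screwdriver and mug alone.

Things in the scene. Friction and masses are not known exactly. Their poses are not given: they have to be found in the camera images.
- jig: Loading jig, fixed (place and turn vary). Origin: at bench height under the middle of the stack, half-way between its pins. x: along the anvil towards the gauge channel; y: towards the eccentric roller; z up. Base plate 12 mm high (x -95 to 155, y -47 to 95 mm). Steel anvil bar 36 mm wide, x -84 to 150, its top at z = 30 mm: blanks and gauge lie on it
- pin_in (a point): Tip of the pin next to the gauge channel. Two upright round pins d 10 mm at jig x = +35 (this one) and x = -35 mm, y = 0; tips 72 mm over the bench, the last 8 mm a cone
- fence (a point): Middle of the dark fence's face, at anvil height. The fence runs along jig x from 46 to 150 mm, its face at jig y = -24 mm, upright to z = 52, leaning away above that up to z = 62. Across from it stands the eccentric roller; the channel between them is open at the +x end
- roller (a joint): Angle of the eccentric roller about its upright bolt, 0 to 2.6 rad, counter-clockwise from above; stays where left (0.15 N m friction). Steel, d 60 mm, z 12 to 66 mm, top edge bevelled; bolt at jig x 66, y 53 mm, 10 mm off the roller's centre. Gap fence to roller = 47 + 10 cos(angle) mm: 57 at 0, 48 (the gauge) at 1.471; narrowest at jig x = 66 - 10 sin(angle) mm
- roller_grip (a point): Middle of the black bar grip on the roller, on the bolt axis, 84 mm over the bench. The bar is 36 long, 14 thick, from 66 to 96 mm over the bench; it lies along this frame's y (the frame turns with the roller; at angle 0 its y is the jig's y)
- gauge_c (a point): Gap gauge: steel block 110 (along x) x 48 (y) x 20 mm with a dark upright fin on its middle, 44 (x) x 14 (y) mm, from 20 to 60 mm over the gauge's underside; 0.35 kg. The point is the gauge's centre, 30 mm over its underside. Starts in its tray
- tray_in (a point): Centre of the inner floor (4 mm over the bench) of the grey gauge tray, fixed; inside 132 (x) x 64 (y) mm, rim 12 mm over the bench
- blank0_c (a point): Aluminium nameplate blank, 160 (x) x 44 (y) x 8 mm, about 0.15 kg, with two 14 mm through holes at x = -35 and +35 mm on its centre line. The point is its centre, half-way up. Alike in all ways to the other blanks; either way round or up will do; may be absent
- blank1_c (a point): Aluminium nameplate blank, 160 (x) x 44 (y) x 8 mm, about 0.15 kg, with two 14 mm through holes at x = -35 and +35 mm on its centre line. The point is its centre, half-way up. Alike in all ways to the other blanks; either way round or up will do; may be absent
- blank2_c (a point): Aluminium nameplate blank, 160 (x) x 44 (y) x 8 mm, about 0.15 kg, with two 14 mm through holes at x = -35 and +35 mm on its centre line. The point is its centre, half-way up. Alike in all ways to the other blanks; either way round or up will do; may be absent
- blank3_c (a point): Aluminium nameplate blank, 160 (x) x 44 (y) x 8 mm, about 0.15 kg, with two 14 mm through holes at x = -35 and +35 mm on its centre line. The point is its centre, half-way up. Alike in all ways to the other blanks; either way round or up will do; may be absent
- oil_c (a point): Oil bottle, d 52 mm, 130 mm high, at half height; bystander
- driver_grip (a point): Screwdriver lying on the bench; bystander
- mug_rim (a point): White mug, d 76 mm, 90 mm high, centre of its mouth; bystander
There are look-alikes about, which are no part of the job. What is shaped like the part that bears blank2_c but purple is not meant. Leave any pink look-alike of the part that bears blank0_c alone.

How it is judged:
By the outcome, as a careful person would: the job done as asked, in the order asked, and still so for the second after the job is handed in, with the robot touching nothing.
Of blank0, blank1, blank2, blank3 only 2 to 4 are there at a start; the rules pass over those that are not, and their reading is None.
At some moment in a run one of blank0, blank1, blank2, blank3 may be knocked a few centimetres aside while the robot is not near it.
Once in a run the grip may slacken for a moment while it holds something.
It also fails if it takes over 210 s, if anything falls off the work surface, if the arm or the gripper's body presses on something with over 40 N, if the wrist force passes 120 N, or if a joint passes its speed limit or range.

## Working session

There is one attempt and no reset: what is moved stays moved. The work goes in short steps, each a Python script; the robot and the scene stay as the last script left them, time stands still between calls to the robot, and variables do not carry over. Pictures are saved under pics/ and viewed, about 12 in all and at most 16, crops included, and the job is handed in when it is done.

```bash
ls; mkdir -p pics; cat > h.py <<'E'
import numpy as np, cv2
from station import *
def cloud(cam, d):
    c=calibration(cam); K=c["K"]; T=np.linalg.inv(np.array(c["extrinsics"]))
    v,u=np.mgrid[0:400,0:640]
    P=np.stack([(u-K[0][2])/K[0][0]*d,(v-K[1][2])/K[1][1]*d,d,np.ones_like(d)],-1)
    W=(P@T.T)[...,:3]; W[d==0]=np.nan
    return W
E
python3 - <<'E'
from h import *
ims=[]
for cam in("scene","top"):
    im,d=grab_frame(cam); np.savez(f"f0_{cam}.npz",im=im,d=d)
    cv2.imwrite(f"pics/a_{cam}.png",im[...,::-1])
    W=cloud(cam,d)
    c=calibration(cam);print(cam,np.round(np.linalg.inv(np.array(c["extrinsics"])),3).tolist(), c["K"][0][0])
    for t in["jig","roller","roller_grip","gauge_c","tray_in","fence","pin_in","blank0_c","oil_c","driver_grip","mug_rim"]:
        for r in regions_of(cam,t):
            m=r["pixels"]; p=W[m]; print(cam,t,round(r["conf"],2),np.array(r["bbox"]).tolist(),np.round(np.nanmedian(p,0),3).tolist(),np.round(np.nanmax(p[:,2]),3), im[m].mean(0).round())
print(sense())
E
```

```text
pics
scene [[0.811, 0.355, -0.465, 1.034], [0.585, -0.458, 0.67, -0.995], [0.025, -0.815, -0.579, 0.818], [0.0, 0.0, 0.0, 1.0]] 486.26098237717946
scene jig 0.72 [362.8, 137.1, 81.3, 57.1] [0.534, 0.237, 0.021] 0.099 [165. 159. 137.]
scene jig 0.57 [226.6, 284.9, 67.2, 33.6] [0.541, -0.452, 0.006] 0.016 [131. 122. 120.]
scene roller 0.6 [394.2, 139.7, 20.0, 27.8] [0.494, 0.265, 0.057] 0.099 [136. 129. 124.]
scene roller_grip 0.67 [394.8, 138.8, 21.9, 29.5] [0.493, 0.265, 0.057] 0.1 [137. 129. 123.]
scene roller_grip 0.65 [429.5, 195.2, 39.4, 42.6] [0.745, 0.017, 0.06] 0.094 [171. 166. 153.]
scene gauge_c 0.87 [233.2, 270.1, 49.0, 38.1] [0.5, -0.437, 0.024] 0.067 [165. 159. 156.]
scene tray_in 0.79 [224.8, 285.5, 68.1, 31.7] [0.541, -0.452, 0.006] 0.016 [130. 121. 119.]
scene fence 0.91 [362.8, 140.2, 83.4, 55.3] [0.535, 0.237, 0.021] 0.099 [165. 159. 136.]
scene fence 0.28 [234.3, 270.0, 46.0, 39.2] [0.5, -0.437, 0.025] 0.067 [166. 161. 159.]
scene pin_in 0.7 [368.0, 137.2, 75.8, 58.2] [0.534, 0.239, 0.022] 0.1 [165. 160. 137.]
scene blank0_c 0.96 [192.5, 320.1, 45.6, 63.6] [0.524, -
[... 2112 characters left out ...]
1, 0.007] 0.014 [229. 227. 228.]
{'clock': 1.2, 'joint_positions': array([ 1.16251958e+00,  2.06591792e-01,  1.54151829e+00, -2.09660035e-05,
        1.39351742e+00, -1.50498115e-01]), 'joint_vel': array([-0.00024312,  0.0009609 , -0.00093883,  0.00209035,  0.00173457,
       -0.00105573]), 'effort': array([ 6.34872467e-04, -3.83038867e+01, -2.91979498e+01, -1.45247427e-04,
        5.81236636e-04, -1.10496103e-05]), 'tcp_pos': array([0.14659753, 0.5559859 , 0.25627765]), 'orientation': array([ 0.56011097, -0.43159965,  0.56012545,  0.43157494]), 'force': array([-0.33588094, -0.71491773,  1.07604192]), 'torque': array([0.02930694, 0.00772572, 0.00264092]), 'gripper_width': 0.9998458891517785}
```

```bash
python3 - <<'E'
import cv2
a=cv2.imread("pics/a_scene.png");b=cv2.imread("pics/a_top.png")
cv2.imwrite("pics/b_top.png",cv2.resize(b[80:280,130:530],None,fx=2,fy=2,interpolation=2))
cv2.imwrite("pics/b_scene.png",cv2.resize(a[120:400,170:530],None,fx=2.1,fy=2.1,interpolation=2))
E
```

```text
(no output)
```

View pics/b_top.png

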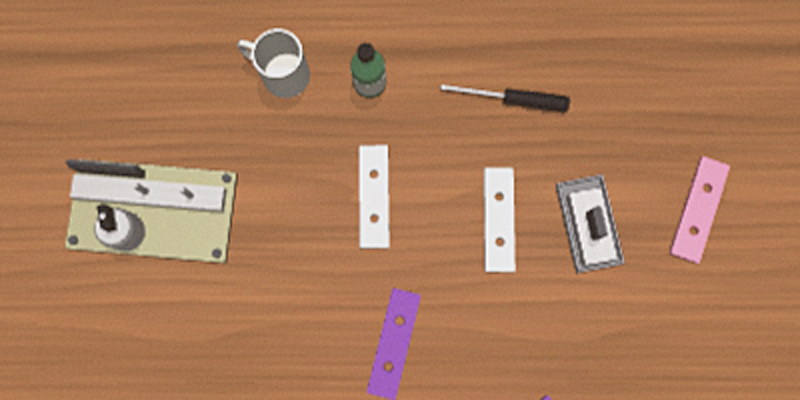

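View pics/b_scene.png

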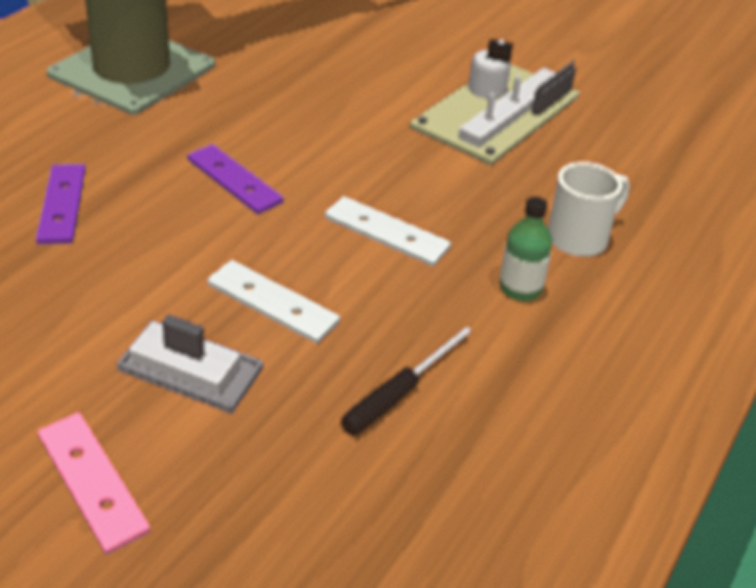

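Shown: the jig is at crop-top (150,210), with its channel to the left (world +y) and the roller below. The two white blanks are at (374,196) and (500,220), the gauge in its tray at (592,222). The purple ones at (393,343) and (548,398) and the pink one at (700,210) are look-alikes, so only the two white ones fit.

```bash
cat > meas.py <<'E'
from h import *
def rect(P,name,trim=True):
    P=P[~np.isnan(P).any(1)][:,:2]
    (c,s,a)=cv2.minAreaRect((P*1000).astype(np.float32))
    b=cv2.boxPoints((c,s,a)); e=[b[1]-b[0],b[2]-b[1]]; e=max(e,key=np.linalg.norm)
    yaw=np.arctan2(e[1],e[0])
    print(name,len(P),"mean",P.mean(0).round(4),"rect c",np.round(c,1),"size",np.round(s,1),"yaw",round(float(yaw)%np.pi,4))
def box(W,x0,x1,y0,y1,z0,z1):
    x,y,z=W[...,0],W[...,1],W[...,2]
    return (x>x0)&(x<x1)&(y>y0)&(y<y1)&(z>z0)&(z<z1)
if __name__=="__main__":
  for cam in("top","scene"):
    f=np.load(f"f0_{cam}.npz"); im,d=f["im"],f["d"]; W=cloud(cam,d)
    m=box(W,.3,.7,-.2,.1,-.01,.01); print(cam,"bench z",W[m][:,2].mean(),W[m][:,2].std())
    J=(.38,.68,.05,.45)
    for n,a,b in(("base",.008,.016),("anvil",.026,.034),("fencetop",.056,.066),("rollertop",.06,.07),("griptop",.088,.102)):
        rect(W[box(W,*J,a,b)],n)
    V=im.astype(int); white=(V.min(2)>170)
    for n,B in(("blankA",(.4,.65,-.12,.0)),("blankB",(.38,.62,-.35,-.24))):
        rect(W[box(W,*B,.005,.012)&white],n)
    rect(W[box(W,.38,.65,-.55,-.34,.008,.016)],"trayrim")
    rect(W[box(W,.38,.65,-.55,-.34,.02,.03)],"gaugetop")
    rect(W[box(W,.38,.65,-.55,-.34,.058,.07)],"fintop")
E
python3 meas.py
```

```text
top bench z 8.0461128327506e-05 0.002956883579071836
base 1888 mean [0.5025 0.2244] rect c [516.1 244.7] size [251.  142.1] yaw 1.4785
anvil 837 mean [0.5391 0.247 ] rect c [514.5 246.2] size [125.7 235. ] yaw 1.5911
fencetop 258 mean [0.5083 0.2823] rect c [546.  278.5] size [155.1 147.2] yaw 0.69
rollertop 254 mean [0.4954 0.2767] rect c [540.5 257.1] size [147.6 148.5] yaw 1.9716
griptop 66 mean [0.4897 0.2821] rect c [490.2 283.4] size [36.1 14.9] yaw 0.255
blankA 589 mean [ 0.5375 -0.0991] rect c [538.  -99.1] size [157.8  40.7] yaw 0.006
blankB 580 mean [ 0.4989 -0.2909] rect c [ 500.9 -291. ] size [ 43.8 157.8] yaw 3.1378
trayrim 214 mean [ 0.4925 -0.4268] rect c [ 500.7 -465. ] size [139.2 149.1] yaw 1.77
gaugetop 444 mean [ 0.4848 -0.4262] rect c [ 486.4 -428.2] size [110.4  49.2] yaw 0.1756
fintop 80 mean [ 0.4856 -0.4276] rect c [ 486.2 -428.2] size [42.9 14.6] yaw 0.1698
scene bench z 0.0014728783035862802 0.0026675625258854425
base 959 mean [0.5199 0.204 ] rect c [519.8 242.9] size [256.1 145.3] yaw 1.4801
anvil 476 mean [0.5419 0.2348] rect c [519.9 248.8] size [245.1 123.5] yaw 1.4838
fencetop 141 mean [0.5228 0.2655] rect c [551.2 258.1] size [156.  145.4] yaw 0.507
rollertop 161 mean [0.5135 0.2653] rect c [548.4 255.8] size [148.1 141.8] yaw 0.4616
griptop 53 mean [0.4947 0.2791] rect c [494.2 281.4] size [35.1 24.7] yaw 0.228
blankA 557 mean [ 0.5447 -0.0997] rect c [540.7 -98.2] size [160.6  44.3] yaw 0.0102
blankB 803 mean [ 0.5077 -0.2938] rect c [ 504.5 -293.7] size [ 49.4 162.6] yaw 3.1306
trayrim 377 mean [ 0.513  -0.4434] rect c [ 506.6 -462.3] size [145.3 141.2] yaw 0.2664
gaugetop 635 mean [ 0.4962 -0.4346] rect c [ 490.6 -429.9] size [112.4  52.1] yaw 0.1696
fintop 126 mean [ 0.4919 -0.4315] rect c [ 490.8 -430. ] size [44.3 17. ] yaw 0.1538
```

```bash
cat >> h.py <<'E'
from scipy.spatial.transform import Rotation as R
def quat(phi):
    z=np.array([np.cos(phi),np.sin(phi),0]);x=np.array([0,0,-1.]);y=np.cross(z,x)
    q=R.from_matrix(np.stack([x,y,z],1)).as_quat(); return [q[3],*q[:3]]
def bestphi(pos,phi):
    o=[(abs(j[5]),p) for p in(phi,phi+np.pi) for j in[inverse_kinematics(pos,quat(p))] if j is not None]
    return min(o)[1]
def jawyaw():
    w,x,y,z=sense()["orientation"]; v=R.from_quat([x,y,z,w]).as_matrix()[:,2]; return np.arctan2(v[1],v[0])
def st(tag=""):
    s=sense(); print(tag,"t",round(s["clock"],1),"tcp",np.round(s["tcp_pos"],4),"F",np.round(s["force"],1),"T",np.round(s["torque"],2),"w",round(s["gripper_width"],4),"jaw",round(float(jawyaw()),4))
E
python3 - <<'E'
from h import *
p=[.488,-.429,.20]; f=bestphi(p,.172+np.pi/2); print(f)
command_gripper(.6,60)
goto(p,quat(f)); st()
movel([.488,-.429,.056]); st()
command_gripper(0.05,60); sleep(.2); st("grip")
movel([.488,-.429,.25],speed=.2); st("up")
for cam in("top","scene"):
    im,d=grab_frame(cam); np.savez(f"f1_{cam}.npz",im=im,d=d); cv2.imwrite(f"pics/c_{cam}.png",im[...,::-1])
import meas
from meas import box,rect
for cam in("top","scene"):
    g=np.load(f"f1_{cam}.npz");W=cloud(cam,g["d"])
    rect(W[box(W,.38,.65,-.53,-.34,.0085,.016)],"rim "+cam)
    rect(W[box(W,.38,.65,-.53,-.34,.0,.016)&(np.ptp(g["im"].astype(int),axis=2)<25)],"tray grey "+cam)
a=cv2.imread("pics/c_top.png")[120:280,360:520]; b=cv2.imread("pics/c_scene.png")[160:320,180:340]
cv2.imwrite("pics/c2.png",cv2.resize(np.hstack([a,b]),None,fx=2.5,fy=2.5))
E
```

```text
4.884388980384689
 t 5.3 tcp [ 0.4886 -0.4283  0.2001] F [0.6 0.2 0.9] T [ 0.03 -0.02 -0.06] w 0.6009 jaw -1.3975
 t 6.4 tcp [ 0.4887 -0.4298  0.0573] F [-0.7  0.3  0.5] T [-0.03  0.05 -0.05] w 0.5988 jaw -1.3987
grip t 7.0 tcp [ 0.4884 -0.4295  0.0571] F [-1.4  1.3  5.8] T [ 0.09  0.06 -0.03] w 0.1552 jaw -1.3987
up t 8.1 tcp [ 0.4871 -0.428   0.2476] F [-1.1 -0.3 -4.4] T [0.05 0.05 0.  ] w 0.1569 jaw -1.3988
rim top 12 mean [ 0.5522 -0.3876] rect c [ 553.4 -387.6] size [ 8.6 20.1] yaw 2.3518
tray grey top 25 mean [ 0.5566 -0.3963] rect c [ 568.3 -425.8] size [ 34.7 207.8] yaw 2.1923
rim scene 364 mean [ 0.5001 -0.431 ] rect c [ 497.6 -429.3] size [141.   76.5] yaw 0.1963
tray grey scene 1561 mean [ 0.4987 -0.4295] rect c [ 498.3 -430.4] size [140.2  74.4] yaw 0.1901
```

View pics/c2.png

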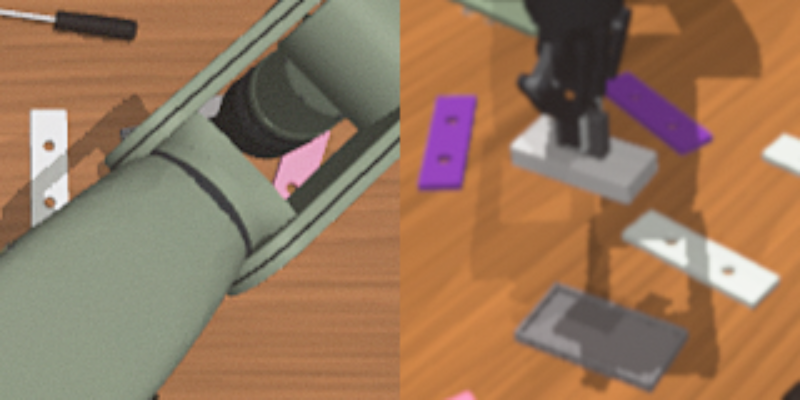

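Left (top camera): the arm hides the tray. Right (scene camera): the gauge hangs level in the gripper at about (580,155), with the empty tray at (600,335). I'll calibrate the camera offset with the held gauge.

```bash
python3 - <<'E'
from h import *
from meas import box,rect
g=np.load("f1_scene.npz");W=cloud("scene",g["d"]);im=g["im"].astype(int)
B=(.4,.58,-.52,-.34)
rect(W[box(W,*B,.206,.224)&(im.min(2)>120)],"gauge held, scene")
m=box(W,*B,.18,.23)&(im.min(2)>120); print(np.histogram(W[m][:,2],12))
# move over jig
u=np.array([.0922,.9957]);v=np.array([-.9957,.0922]);O=np.array([.5382,.2120])
q=O+.0985*u
p=[*q,.25];f=bestphi(p,1.4785+np.pi/2); print("f",f)
goto(p,quat(f)); st()
p[2]=.15; movel(p); sleep(.3); st()
im,d=grab_frame("scene"); np.savez("f2_scene.npz",im=im,d=d)
cv2.imwrite("pics/d.png",cv2.resize(im[80:230,320:500,::-1],None,fx=4,fy=4,interpolation=2))
im,d=grab_frame("top"); np.savez("f2_top.npz",im=im,d=d)
cv2.imwrite("pics/d_top.png",cv2.resize(im[100:250,120:300,::-1],None,fx=3,fy=3,interpolation=2))
E
```

```text
gauge held, scene 700 mean [ 0.4963 -0.4362] rect c [ 489.3 -429.7] size [111.1  51.2] yaw 0.1731
(array([ 24,  57,  49,  56,  60,  65, 320, 255,   1,   0,   0,   2]), array([0.19417282, 0.197092  , 0.20001118, 0.20293037, 0.20584955,
       0.20876873, 0.21168792, 0.2146071 , 0.21752628, 0.22044547,
       0.22336465, 0.22628384, 0.22920302]))
f 6.19088898038469
 t 10.8 tcp [0.5479 0.3091 0.25  ] F [-0.2 -0.3 -2.8] T [ 0.    0.03 -0.03] w 0.153 jaw -0.0938
 t 12.0 tcp [0.5478 0.3103 0.1511] F [ 0.3  0.7 -2.6] T [0.02 0.05 0.02] w 0.1573 jaw -0.0922
```

View pics/d.png

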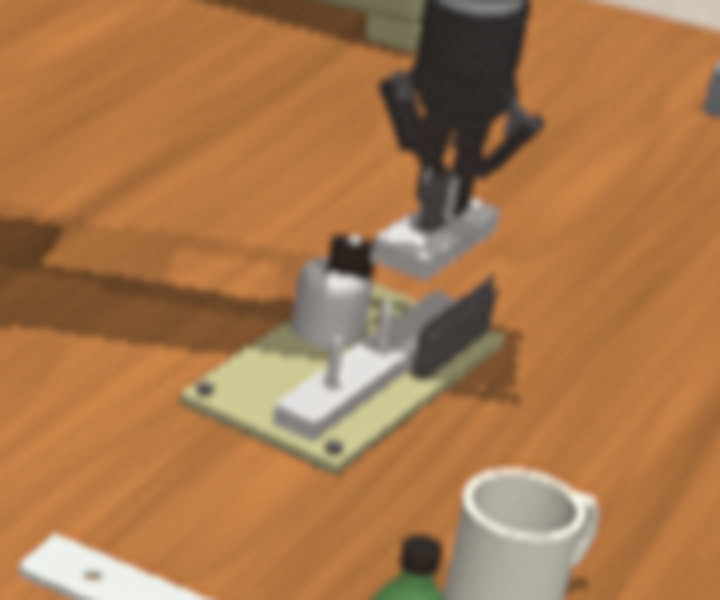

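Gauge held level over the channel at about (440,240); the pins at (335,360) and (385,325) are free, with fence at (455,325) and roller at (330,300).

```bash
python3 - <<'E'
from h import *
from meas import box,rect
for cam in("scene","top"):
    g=np.load(f"f2_{cam}.npz");W=cloud(cam,g["d"]);im=g["im"].astype(int)
    rect(W[box(W,.48,.62,.2,.42,.110,.124)&(im.min(2)>110)],"gauge held "+cam)
    rect(W[box(W,.38,.68,.05,.45,.088,.102)],"grip "+cam)
g=np.load("f2_top.npz");W=cloud("top",g["d"]);im=g["im"].astype(int)
rect(W[box(W,.40,.60,-.53,-.34,.009,.018)],"rim top")
rect(W[box(W,.40,.60,-.53,-.34,.0,.018)&(np.ptp(im,axis=2)<25)],"tray grey top")
E
```

```text
gauge held scene 228 mean [0.555  0.2891] rect c [549.8 306.2] size [116.9  51.1] yaw 1.47
grip scene 65 mean [0.5112 0.2788] rect c [548.1 287.8] size [130.6  75.2] yaw 0.6516
gauge held top 279 mean [0.5421 0.2816] rect c [545.9 304.9] size [99.6 47.4] yaw 1.4698
grip top 82 mean [0.4956 0.2814] rect c [515.2 269.2] size [61.3 72.3] yaw 2.1273
rim top 175 mean [ 0.4927 -0.4299] rect c [ 493.2 -427.7] size [139.5  72.3] yaw 0.1957
tray grey top 1053 mean [ 0.494  -0.4282] rect c [ 495.3 -426.9] size [141.4  71.7] yaw 0.196
```

```bash
cat >> h.py <<'E'
u=np.array([.0922,.9957]);v=np.array([-.9957,.0922]);O=np.array([.5391,.2126])
def J(x,y): return O+x*1e-3*u+y*1e-3*v
def jig(p): d=np.array(p[:2])-O; return np.round([d@u*1e3,d@v*1e3],1)
def down(z_stop,fmax=8,step=.002,speed=.03):
    s=sense();p=np.array(s["tcp_pos"]);f0=s["force"][2]; zt=p[2]
    while zt>z_stop:
        zt-=step; movel([p[0],p[1],zt],speed=speed)
        if abs(sense()["force"][2]-f0)>fmax: break
    st("down")
E
python3 - <<'E'
from h import *
q=J(98.5,2.5)
movel([*q,.15]); movel([*q,.10],speed=.1); sleep(.2);st(); print(jig(sense()["tcp_pos"]))
movel([*q,.088],speed=.04); st()
down(.079,5); 
E
```

```text
t 13.2 tcp [0.5465 0.3112 0.1012] F [ 0.4  0.3 -3.1] T [-0.02 -0.04  0.02] w 0.1552 jaw -0.0923
[98.9  1.7]
 t 13.6 tcp [0.5452 0.3107 0.0873] F [ 0.1  0.5 -3.7] T [0.05 0.02 0.01] w 0.1524 jaw -0.0923
down t 14.4 tcp [0.5454 0.3108 0.0831] F [-3.4 -2.5  5.5] T [-0.22  0.59 -0.05] w 0.1538 jaw -0.0922
```

```bash
python3 - <<'E'
from h import *
command_gripper(.25); st("released")
p=np.array(sense()["tcp_pos"]); movel([p[0],p[1],.16],speed=.15)
b=J(66,53); JY=1.4785
c=[]
for k in(0,np.pi,-np.pi):
    a=[inverse_kinematics([*b,.095],quat(JY+t+k)) for t in(.347,1.5)]
    if all(x is not None for x in a): c.append((max(abs(x[5]) for x in a),k,[round(x[5],2) for x in a]))
print(sorted(c)); k=sorted(c)[0][1]
command_gripper(.35,25)
goto([*b,.16],quat(JY+.347+k)); movel([*b,.095],speed=.1); sleep(.2); st("at grip")
command_gripper(0.05,25); sleep(.2); st("gripped")
for t in[.45,.55,.65,.75,.85,.95,1.05,1.1,1.15,1.2,1.25]:
    goto([*b,.095],quat(JY+t+k)); s=sense(); print(t,round(float((jawyaw()-JY)%np.pi),3),np.round(s["torque"],2),np.round(s["force"],1))
st("end"); print("k",k)
E
```

```text
released t 14.6 tcp [0.5458 0.311  0.0818] F [0.4 0.  0.8] T [-0.02 -0.03  0.  ] w 0.2514 jaw -0.0923
[(np.float64(1.6856893271685278), -3.141592653589793, [np.float64(1.69), np.float64(0.53)]), (np.float64(1.6856893271685278), 3.141592653589793, [np.float64(1.69), np.float64(0.53)]), (np.float64(2.6089033264212653), 0, [np.float64(-1.46), np.float64(-2.61)])]
at grip t 17.6 tcp [0.4931 0.2835 0.096 ] F [ 0.2 -0.4 -0.6] T [-0.   -0.03 -0.04] w 0.3493 jaw -1.316
gripped t 18.1 tcp [0.4928 0.2836 0.0957] F [-0.5  0.9  5.8] T [ 0.24  0.27 -0.13] w 0.1578 jaw -1.3162
0.45 0.451 [0.3  0.32 0.09] [-1.4  1.6  6.2]
0.55 0.551 [0.34 0.31 0.17] [-2.5  2.   5.6]
0.65 0.651 [0.31 0.29 0.19] [-1.5  2.7  5.1]
0.75 0.751 [0.28 0.4  0.14] [-2.2  1.5  5. ]
0.85 0.851 [0.35 0.35 0.2 ] [-2.4  1.5  5.7]
0.95 0.951 [0.31 0.32 0.19] [-1.4  1.4  5. ]
1.05 1.051 [0.35 0.38 0.14] [-1.8  2.   5.8]
1.1 1.101 [0.31 0.37 0.17] [-1.2  2.2  5.8]
1.15 1.151 [0.38 0.35 0.19] [-2.   1.9  5.2]
1.2 1.201 [0.36 0.43 0.12] [-3.   2.4  5.4]
1.25 1.251 [0.32 0.41 0.05] [-2.9  2.9  5.3]
end t 20.9 tcp [0.4925 0.2839 0.0957] F [-2.9  2.9  5.3] T [0.32 0.41 0.05] w 0.1609 jaw -0.4124
k -3.141592653589793
```

```bash
python3 - <<'E'
from h import *
b=J(66,53); JY=1.4785;k=-np.pi
def rd():
    S=[]
    for i in range(6):
        s=sense(); S.append(np.r_[s["torque"],s["force"]]); sleep(.02)
    return np.mean(S,0)
r0=rd();print(r0.round(2))
for t in np.arange(1.27,1.50,.02):
    goto([*b,.095],quat(JY+t+k)); r=rd(); print(round(t,3),round(float((jawyaw()-JY)%np.pi),3),r.round(2))
    if abs(r[2]-r0[2])>.35: break
st()
E
```

```text
[ 0.37  0.4   0.1  -2.39  2.5   5.97]
1.27 1.27 [ 0.35  0.41 -0.09 -2.04  2.33  6.34]
1.29 1.29 [ 0.36  0.41 -0.09 -2.31  2.05  5.92]
1.31 1.31 [ 0.36  0.41 -0.11 -2.16  2.13  5.82]
1.33 1.33 [ 0.32  0.41 -0.08 -1.96  2.5   6.  ]
1.35 1.35 [ 0.35  0.41 -0.09 -2.06  2.49  5.8 ]
1.37 1.37 [ 0.33  0.42 -0.1  -2.15  2.14  6.13]
1.39 1.39 [ 0.35  0.41 -0.08 -2.13  2.36  6.07]
1.41 1.41 [ 0.34  0.44 -0.11 -2.03  2.1   5.95]
1.43 1.43 [ 0.36  0.43 -0.11 -2.33  2.26  6.26]
1.45 1.45 [ 0.35  0.42 -0.08 -2.14  2.37  5.93]
1.47 1.47 [ 0.36  0.41 -0.16 -2.13  2.14  5.89]
1.49 1.49 [ 0.36  0.42 -0.18 -2.54  2.26  6.08]
 t 25.2 tcp [0.4923 0.2839 0.0957] F [-2.5  2.4  6.9] T [ 0.31  0.41 -0.19] w 0.1613 jaw -0.1735
```

```bash
python3 - <<'E'
from h import *
b=J(66,53); JY=1.4785;k=-np.pi
for t in(1.45,1.40): goto([*b,.095],quat(JY+t+k)); sleep(.15); st(t)
command_gripper(.35); sleep(.1)
movel([*b,.20],speed=.15)
goto([.40,-.05,.30],quat(bestphi([.40,-.05,.30],0))); 
from meas import box,rect
for cam in("top","scene"):
    im,d=grab_frame(cam); np.savez(f"f3_{cam}.npz",im=im,d=d); W=cloud(cam,d);V=im.astype(int)
    D=(W[...,:2]-O-np.array([-.0019,0] if cam=="top" else [.002,-.0018]))
    X=np.stack([D@u,D@v,W[...,2]],-1)
    rect(X[box(X,.03,.16,.03,.09,.088,.102)],"grip jigframe")
    rect(X[box(X,.04,.2,-.05,.023,.044,.056)&(V.min(2)>120)],"gauge top jigframe")
    rect(X[box(X,.04,.2,-.03,.03,.083,.097)],"fin")
im=np.load("f3_scene.npz")["im"]
cv2.imwrite("pics/e.png",cv2.resize(im[110:220,340:470,::-1],None,fx=5,fy=5,interpolation=2)); st()
E
```

```text
1.45 t 25.6 tcp [0.4924 0.2839 0.0957] F [-2.3  2.4  6.3] T [ 0.34  0.41 -0.06] w 0.157 jaw -0.213
1.4 t 26.0 tcp [0.4924 0.2839 0.0957] F [-2.1  2.8  5.5] T [ 0.33  0.45 -0.19] w 0.1634 jaw -0.2632
grip jigframe 64 mean [0.0645 0.0534] rect c [66.  52.9] size [13.7 34.6] yaw 2.9718
gauge top jigframe 442 mean [ 0.0955 -0.0004] rect c [99.  -6.9] size [ 59.6 110.3] yaw 3.1395
fin 77 mean [0.0975 0.0012] rect c [98.4  0.6] size [14.4 44.5] yaw 3.1403
grip jigframe 45 mean [0.0623 0.0518] rect c [63.7 52.3] size [15.5 36.9] yaw 2.8449
gauge top jigframe 159 mean [ 0.084  -0.0027] rect c [97.1  2.4] size [111.5  47. ] yaw 0.0867
fin 49 mean [ 0.0949 -0.0006] rect c [97.  -0.1] size [47.8 15.9] yaw 0.0821
 t 28.7 tcp [ 0.4002 -0.0494  0.2995] F [0.6 0.7 1. ] T [-0.02 -0.02  0.03] w 0.3536 jaw 0.0013
```

View pics/e.png

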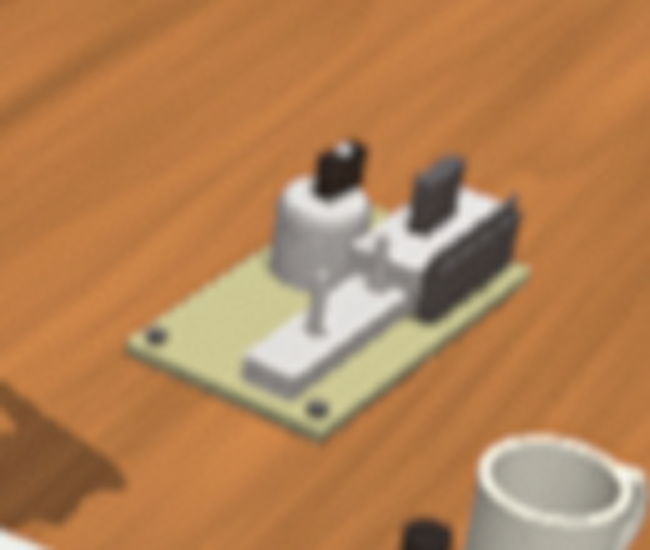

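The scene view shows the gauge seated between fence and roller at (430,230), and the roller grip at 1.40 rad. Next is the slide test.

```bash
python3 - <<'E'
from h import *
q=J(98.5,.3); JY=1.4785
command_gripper(.25,25)
f=bestphi([*q,.16],JY+np.pi/2)
goto([*q,.16],quat(f)); movel([*q,.083],speed=.08); sleep(.3); st(); print(jig(sense()["tcp_pos"]))
command_gripper(.05,25); sleep(.2); st("grip"); x0=jig(sense()["tcp_pos"])
F=[]
for x in np.arange(104.5,148,6):
    movel([*J(x,.3),.083],speed=.05); s=sense(); F.append((jig(s["tcp_pos"]).tolist(),np.round([s["force"][:2]@u,s["force"][:2]@v,s["force"][2]],1).tolist()))
print(x0,*F,sep="\n")
sleep(.3); st()
for cam in("top","scene"):
    im,d=grab_frame(cam); np.savez(f"f4_{cam}.npz",im=im,d=d)
E
```

```text
t 31.9 tcp [0.5481 0.3108 0.0835] F [ 0.2 -0.1 -0.6] T [-0.    0.04 -0.  ] w 0.2497 jaw -0.0923
[98.6  0.1]
grip t 32.3 tcp [0.5479 0.3108 0.0833] F [-0.9  0.4  2.4] T [-0.07  0.19 -0.02] w 0.1549 jaw -0.0923
[98.6  0.3]
([104.2, 0.2], [-2.4, 2.5, 5.3])
([110.1, 0.1], [-3.9, 2.8, 5.3])
([116.0, 0.1], [-4.2, 2.2, 5.6])
([122.0, 0.1], [-4.1, 1.3, 6.7])
([128.0, 0.1], [-3.5, 1.2, 5.6])
([134.2, 0.1], [-3.5, 2.1, 5.5])
([140.2, 0.2], [-4.5, 1.1, 5.5])
([146.3, 0.2], [-4.1, 0.4, 4.8])
 t 34.7 tcp [0.5524 0.3583 0.0831] F [-1.3 -3.7  4.7] T [-0.63  0.31  0.02] w 0.1537 jaw -0.0921
```

```bash
python3 - <<'E'
from h import *
from meas import box,rect
g=np.load("f4_scene.npz");W=cloud("scene",g["d"]);D=W[...,:2]-O-np.array([.002,-.0018]);X=np.stack([D@u,D@v,W[...,2]],-1)
rect(X[box(X,.04,.25,-.05,.023,.044,.056)&(g["im"].min(2)>120)],"gauge out (scene)")
command_gripper(.05,60); 
p=J(146.3,.3); movel([*p,.14],speed=.08); movel([*p,.25],speed=.2); st("lift")
t=np.array([.4958,-.4278]); f=bestphi([*t,.25],.195+np.pi/2)
goto([*t,.25],quat(f)); movel([*t,.075],speed=.15); sleep(.2); st()
movel([*t,.062],speed=.05); down(.053,4)
command_gripper(.4); sleep(.1); p=sense()["tcp_pos"]; movel([p[0],p[1],.2],speed=.2)
movej(np.array([1.2,.2,1.54,0,1.39,0])); st()
for cam in("top","scene"):
    im,d=grab_frame(cam); np.savez(f"f5_{cam}.npz",im=im,d=d); W=cloud(cam,d);V=im.astype(int);W[...,:2]-=np.array([-.0019,0] if cam=="top" else [.002,-.0018]); 
    rect(W[box(W,.38,.65,-.53,-.34,.02,.03)],"gaugetop"); rect(W[box(W,.38,.65,-.53,-.34,.058,.07)],"fin")
    rect(W[box(W,.38,.65,-.53,-.34,.001,.018)&(np.ptp(V,axis=2)<25)],"tray")
    white=V.min(2)>170
    for n,B in(("blankA",(.4,.65,-.15,.04)),("blankB",(.38,.62,-.36,-.2))): rect(W[box(W,*B,.004,.014)&white],n)
    cv2.imwrite(f"pics/f_{cam}.png",im[...,::-1])
a=cv2.imread("pics/f_top.png"); cv2.imwrite("pics/f2.png",cv2.resize(a[80:280,130:530],None,fx=2,fy=2,interpolation=2))
E
```

```text
gauge out (scene) 134 mean [ 0.1198 -0.0023] rect c [121.5  -0.4] size [151.7  47.3] yaw 0.0113
lift t 36.6 tcp [0.5514 0.3579 0.2483] F [ 0.3  0.2 -4.9] T [-0.04  0.01 -0.02] w 0.158 jaw -0.0923
 t 40.9 tcp [ 0.4963 -0.4283  0.0762] F [-0.5  0.3 -2.9] T [-0.02  0.02 -0.04] w 0.1564 jaw -1.3758
down t 41.8 tcp [ 0.4956 -0.4282  0.0592] F [-3.3  1.7  6.3] T [0.39 0.21 0.03] w 0.1561 jaw -1.3757
 t 46.8 tcp [0.127  0.5627 0.2607] F [-0.1  0.5 -0.3] T [-0.02  0.04  0.01] w 0.3954 jaw 1.1989
gaugetop 445 mean [ 0.4919 -0.4255] rect c [ 493.3 -427.7] size [109.1  48.3] yaw 0.1983
fin 78 mean [ 0.4934 -0.4275] rect c [ 493.9 -427.6] size [43.3 14.1] yaw 0.2122
tray 474 mean [ 0.4933 -0.4236] rect c [ 497.1 -426.9] size [141.3  71.9] yaw 0.1928
blankA 647 mean [ 0.5393 -0.0991] rect c [ 540.  -100.2] size [158.7  43. ] yaw 0.0061
blankB 654 mean [ 0.5021 -0.2909] rect c [ 503.1 -291.1] size [ 43.7 158.3] yaw 3.139
gaugetop 638 mean [ 0.4994 -0.4324] rect c [ 494.3 -428.8] size [110.6  51. ] yaw 0.2211
fin 124 mean [ 0.4951 -0.4291] rect c [ 494.1 -428. ] size [43.8 16.8] yaw 0.2177
tray 710 mean [ 0.5126 -0.4422] rect c [ 496.2 -429.6] size [140.3  73.7] yaw 0.219
blankA 650 mean [ 0.5427 -0.1009] rect c [ 538.9 -100. ] size [161.3  48.6] yaw 0.0094
blankB 831 mean [ 0.5052 -0.2919] rect c [ 502.  -290.6] size [ 48.4 161.2] yaw 3.1408
```

View pics/f2.png

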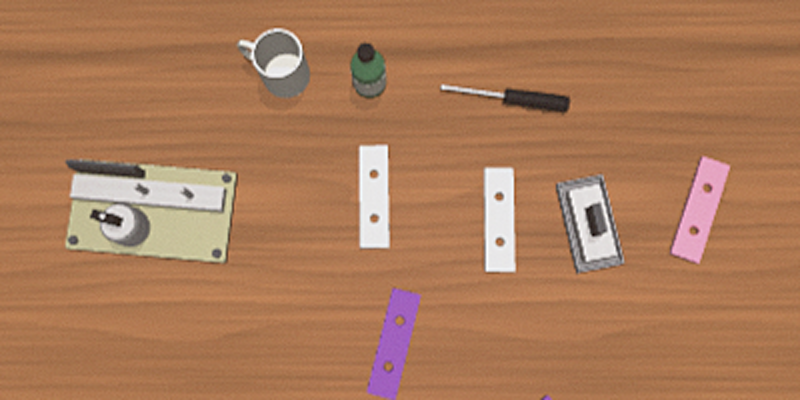

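The gauge is upright in the middle of its tray at (597,222). White blanks A (374,196) and B (500,220) haven't moved. On to blank A.

```bash
python3 - <<'E'
from h import *
g=np.load("f5_top.npz");V=g["im"].astype(int);W=cloud("top",g["d"])
n,l,s,c=cv2.connectedComponentsWithStats(((V.min(2)>170)&(W[...,2]<.02)).astype(np.uint8))
print([(s[i][:5].tolist()) for i in range(1,n) if s[i][4]>60], "finger",finger_overhang)
x,y=.5394,-.100
command_gripper(.60,60)
f=bestphi([x,y,.2],.006+np.pi/2); goto([x,y,.2],quat(f)); movel([x,y,.05],speed=.2); sleep(.2); st()
print(inverse_kinematics([*J(0,0),.1],quat(f+1.4725)), inverse_kinematics([*J(0,0),.1],quat(f+1.4725-np.pi)))
down(.018,3,.0015); p=np.array(sense()["tcp_pos"]); 
movel([x,y,p[2]+.002],speed=.03); sleep(.2); st()
command_gripper(.3,60); sleep(.2); st("grip")
movel([x,y,p[2]+.05],speed=.1); sleep(.2); st("up")
im,d=grab_frame("scene"); np.savez("f6_scene.npz",im=im,d=d)
cv2.imwrite("pics/g.png",cv2.resize(im[160:320,260:460,::-1],None,fx=3.5,fy=3.5,interpolation=2))
E
```

```text
[[262, 107, 18, 11, 132], [310, 153, 15, 51, 690], [372, 164, 16, 52, 711]] finger 0.025
 t 51.0 tcp [ 0.5407 -0.1004  0.0516] F [0.1 0.6 1.2] T [ 0.02 -0.04 -0.01] w 0.6022 jaw -1.5647
[ 2.26334354e-01  3.88385215e-01  1.65901627e+00 -4.44089210e-16
  1.09419117e+00  3.18630681e-01] None
down t 56.3 tcp [ 0.541  -0.1005  0.0218] F [-3.7  1.  11.4] T [ 0.19  0.61 -0.02] w 0.5993 jaw -1.5646
 t 56.8 tcp [ 0.5391 -0.0999  0.0234] F [ 0.5  0.1 -0.3] T [ 0.02  0.02 -0.  ] w 0.6027 jaw -1.5648
grip t 57.2 tcp [ 0.5396 -0.1001  0.0239] F [-0.3 -0.5  1.6] T [-0.01 -0.05  0.05] w 0.4894 jaw -1.5648
up t 58.0 tcp [ 0.5386 -0.0997  0.0708] F [ 0.1  0.3 -1.4] T [ 0.06 -0.   -0.  ] w 0.4955 jaw -1.5648
```

View pics/g.png

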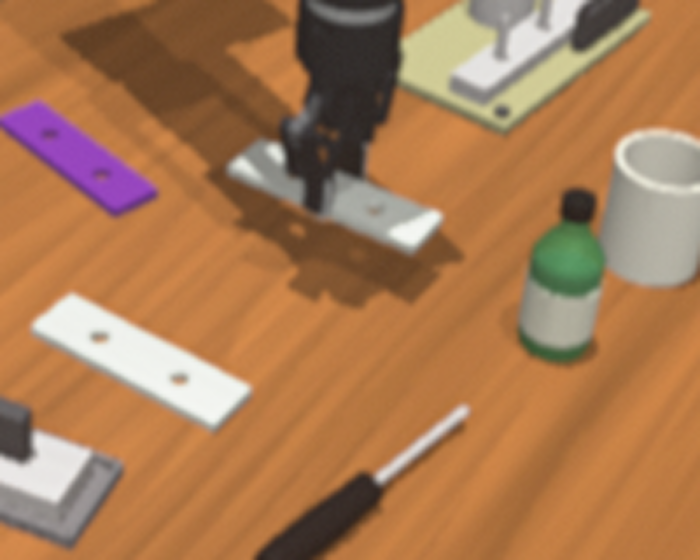

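Blank A is held level at (335,195), and blank B still lies at (140,360). Next: over the pins.

```bash
python3 - <<'E'
from h import *
from meas import box,rect
movel([.5394,-.1,.2],speed=.25)
f=bestphi([*J(0,0),.2],1.4785+np.pi/2)
goto([*J(0,0),.2],quat(f)); movel([*J(0,0),.115],speed=.15); sleep(.3); st(); print(jig(sense()["tcp_pos"]))
im,d=grab_frame("scene"); np.savez("f7_scene.npz",im=im,d=d); W=cloud("scene",d);D=W[...,:2]-O-np.array([.002,-.0018]);X=np.stack([D@u,D@v,W[...,2]],-1)
rect(X[box(X,-.12,.12,-.05,.05,.092,.106)&(im.min(2)>110)],"blank held jig frame")
cv2.imwrite("pics/h.png",cv2.resize(im[100:220,340:480,::-1],None,fx=5,fy=5,interpolation=2))
down(.094,4,.003); print(jig(sense()["tcp_pos"]))
E
```

```text
t 61.0 tcp [0.5398 0.2128 0.1161] F [-0.1  0.2 -0.9] T [ 0.02 -0.01 -0.  ] w 0.4929 jaw -0.0922
[ 0.3 -0.7]
blank held jig frame 352 mean [-0.0253 -0.0014] rect c [-2.5 -0.6] size [159.3  55.4] yaw 0.0604
down t 63.0 tcp [0.5393 0.2127 0.0915] F [ 0.7 -0.1 -2.8] T [-0.03  0.01  0.04] w 0.4944 jaw -0.0923
[ 0.1 -0.2]
```

View pics/h.png

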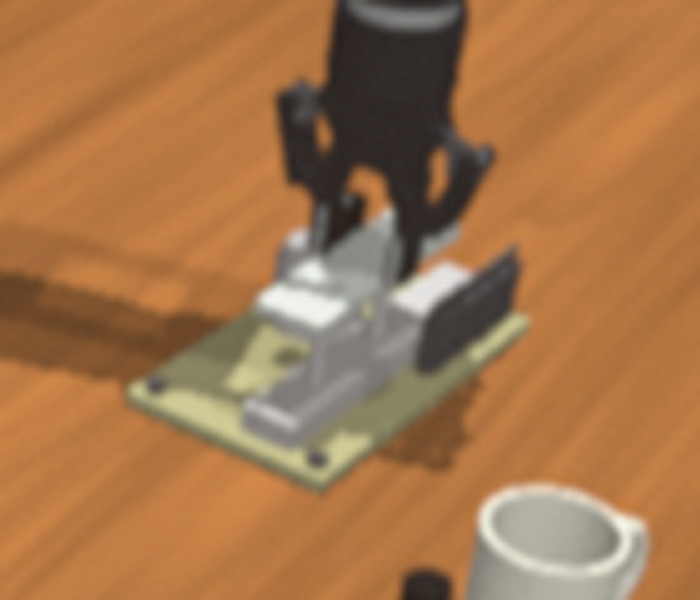

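The blank is over the pins, and its bottom is already below the tip height without contact force. Continuing down.

```bash
python3 - <<'E'
from h import *
down(.0515,6,.003); print(jig(sense()["tcp_pos"]))
E
```

```text
down t 66.3 tcp [0.5399 0.2129 0.0538] F [-1.7 -1.   5.5] T [-0.1   0.37  0.  ] w 0.4881 jaw -0.0923
[ 0.3 -0.8]
```

```bash
python3 - <<'E'
from h import *
from meas import box,rect
command_gripper(.62); sleep(.1); st("open"); p=sense()["tcp_pos"]; movel([p[0],p[1],.2],speed=.2); 
goto([.40,.05,.3],quat(bestphi([.40,.05,.3],1.57))); sleep(.1)
for cam in("top","scene"):
    im,d=grab_frame(cam); np.savez(f"f8_{cam}.npz",im=im,d=d); W=cloud(cam,d);V=im.astype(int);W[...,:2]-=np.array([-.0019,0] if cam=="top" else [.002,-.0018]); 
    rect(W[box(W,.38,.65,-.38,-.15,.004,.014)&(V.min(2)>170)],"blankB "+cam)
    D=W[...,:2]-O;X=np.stack([D@u,D@v,W[...,2]],-1)
    rect(X[box(X,-.12,.12,-.03,.03,.033,.043)],"stack "+cam); m=box(X,-.08,.08,-.02,.02,.025,.045); print("z by x",[round(float(np.median(X[m&(abs(X[...,0]-c)<.01)][:,2])),4) for c in(-.065,-.01,.01,.065)])
cv2.imwrite("pics/i.png",np.hstack([cv2.resize(cv2.cvtColor(np.load("f8_scene.npz")["im"],4)[110:220,340:470],None,fx=3,fy=3,interpolation=2),cv2.resize(cv2.cvtColor(np.load("f8_top.npz")["im"],4)[110:220,330:460],None,fx=3,fy=3)])); st()
E
```

```text
open t 66.7 tcp [0.5394 0.2127 0.0524] F [ 0.  -0.   0.7] T [-0.03  0.   -0.05] w 0.6185 jaw -0.0923
blankB top 653 mean [ 0.5029 -0.291 ] rect c [ 503.4 -290.9] size [ 43.8 158.7] yaw 3.1353
stack top 0 mean [nan nan] rect c [0. 0.] size [0. 0.] yaw 0.0
z by x [nan, nan, nan, nan]
blankB scene 844 mean [ 0.5056 -0.292 ] rect c [ 502.1 -290.7] size [ 47.9 161.1] yaw 3.1363
stack scene 406 mean [-0.0086 -0.0019] rect c [13.   1.5] size [ 58.8 194.7] yaw 3.0954
z by x [0.0387, 0.0388, 0.0387, 0.0387]
 t 68.8 tcp [0.4002 0.0503 0.2994] F [ 0.7  0.2 -0.9] T [-0.06 -0.01 -0.04] w 0.6174 jaw -1.5704meas.py:7: RuntimeWarning: Mean of empty slice.
  print(name,len(P),"mean",P.mean(0).round(4),"rect c",np.round(c,1),"size",np.round(s,1),"yaw",round(float(yaw)%np.pi,4))
  ret = um.true_divide(
  return _methods._mean(a, axis=axis, dtype=dtype,
  ret = ret.dtype.type(ret / rcount)
```

View pics/i.png

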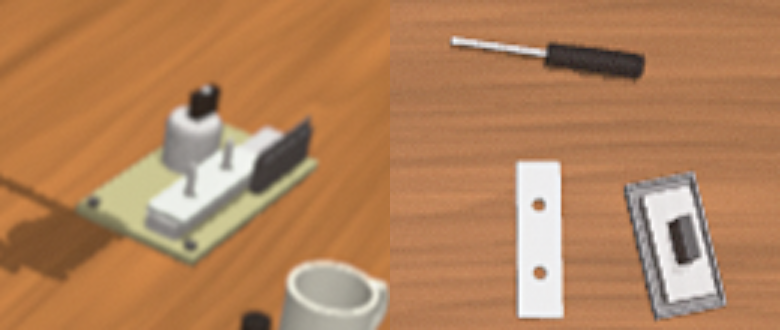

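Blank A is level and seated on the pins (190,180). Blank B is unmoved at (540,240) in the right half. Doing B the same way.

```bash
python3 - <<'E'
from h import *
x,y=.5027,-.2909
command_gripper(.60,60)
f=bestphi([x,y,.2],-.005+np.pi/2); goto([x,y,.2],quat(f)); movel([x,y,.035],speed=.15); sleep(.2); st()
movel([x,y,.0235],speed=.04); sleep(.2); st()
command_gripper(.3,60); sleep(.2); st("grip"); g=sense()["tcp_pos"]; off=g[0]-x
movel([x,y,.08],speed=.1); movel([x,y,.22],speed=.25); st("up")
q=J(off*1e3,0); f=bestphi([*q,.2],1.4785+np.pi/2)
j=inverse_kinematics([*q,.22],quat(f)); print("off",off,"df",f-jawyaw())
goto([*q,.22],quat(f)); movel([*q,.12],speed=.15); sleep(.3); st()
im,d=grab_frame("scene");W=cloud("scene",d);D=W[...,:2]-O-np.array([.002,-.0018]);X=np.stack([D@u,D@v,W[...,2]],-1)
from meas import box,rect
rect(X[box(X,-.12,.12,-.05,.05,.095,.112)&(im.min(2)>110)],"blank held jig frame")
E
```

```text
t 71.9 tcp [ 0.5033 -0.2914  0.036 ] F [-0.7  0.6 -0.5] T [-0.01 -0.03  0.05] w 0.6007 jaw -1.5758
 t 72.5 tcp [ 0.5028 -0.291   0.0236] F [0.4 0.2 0.5] T [-0.05 -0.01 -0.  ] w 0.601 jaw -1.5758
grip t 72.9 tcp [ 0.5032 -0.2913  0.0242] F [0.  0.2 5.7] T [ 0.07  0.06 -0.01] w 0.4891 jaw -1.5758
up t 74.3 tcp [ 0.5017 -0.2901  0.2181] F [-0.8 -0.2 -1.9] T [-0.03  0.02  0.  ] w 0.4958 jaw -1.5758
off 0.0004898762393064082 df 7.766725621677301
 t 77.3 tcp [0.5398 0.2133 0.121 ] F [ 1.4 -0.1 -2.2] T [-0.01 -0.05 -0.02] w 0.4952 jaw -0.0922
blank held jig frame 360 mean [-0.0235 -0.0011] rect c [-3.   1.8] size [160.5  54.8] yaw 0.0319
```

```bash
python3 - <<'E'
from h import *
q=J(.5,0); movel([*q,.10],speed=.06); down(.0595,6,.003); print(jig(sense()["tcp_pos"]))
E
```

```text
down t 81.1 tcp [0.5389 0.2131 0.0622] F [-5.1 -2.   9.6] T [-0.2   0.78  0.  ] w 0.4901 jaw -0.0922
[0.4 0.2]
```

Contact is at the expected seated height (0.062). Releasing and checking everything.

```bash
python3 - <<'E'
from h import *
from meas import box,rect
command_gripper(.62); sleep(.1); p=sense()["tcp_pos"]; movel([p[0],p[1],.2],speed=.15)
goto([.40,-.2,.3],quat(bestphi([.40,-.2,.3],1.57))); movej(np.array([-.9,.0,1.54,0,1.5,0])); sleep(.3); st()
ims=[]
for cam in("top","scene"):
    im,d=grab_frame(cam); W=cloud(cam,d);V=im.astype(int);W[...,:2]-=np.array([-.0019,0] if cam=="top" else [.002,-.0018]); 
    D=W[...,:2]-O;X=np.stack([D@u,D@v,W[...,2]],-1)
    m=box(X,-.08,.08,-.02,.02,.025,.055); print(cam,"z by x",[round(float(np.median(X[m&(abs(X[...,0]-c)<.01)][:,2])),4) for c in(-.065,-.01,.01,.065)])
    rect(X[box(X,.03,.1,.03,.09,.088,.102)],"grip"); rect(W[box(W,.38,.65,-.53,-.34,.058,.07)],"fin")
    ims.append(im[...,::-1])
cv2.imwrite("pics/j.png",np.hstack([cv2.resize(ims[0][80:280,130:530],None,fx=1,fy=1).repeat(1,0),cv2.resize(ims[1][120:220,330:530],None,fx=2,fy=2)]))
E
```

```text
t 85.4 tcp [ 0.3983 -0.3622  0.3692] F [ 1.  -0.1 -0.3] T [ 0.03  0.01 -0.04] w 0.62 jaw -0.8991
top z by x [0.0453, 0.0457, 0.0458, 0.0454]
grip 63 mean [0.0649 0.0531] rect c [66.4 53. ] size [13.9 36.2] yaw 2.9809
fin 1 mean [ 0.4731 -0.4262] rect c [ 473.1 -426.2] size [0. 0.] yaw 0.0
scene z by x [0.0469, 0.0467, 0.047, 0.0472]
grip 46 mean [0.0642 0.0516] rect c [65.5 50.9] size [18.2 39.3] yaw 3.1069
fin 123 mean [ 0.4955 -0.4289] rect c [ 494.4 -428.1] size [44.8 17.3] yaw 0.1413
```

View pics/j.png

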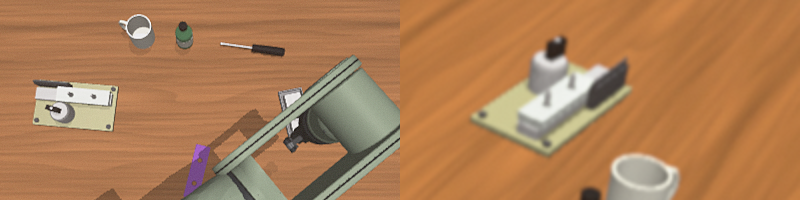

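The stack is level at 46 mm on both pins, roller ≈1.41 rad, and the gauge is upright in its tray. The bystanders haven't moved and the arm is clear.

```bash
python3 -c "
from station import *
print(finish_job(), sense()['clock'])"
```

```text
the job is handed in; nothing more can be done
the job is handed in; nothing more can be done
```

I set the jig with the gauge, returned the gauge to its tray and threaded both blanks onto the pins. The job is handed in; the clock read about 85 s just before, and the hand-in gave no verdict.

- **Gauge in the channel:** I stood it flat on the anvil, with its inner end at about jig x 43 mm, 3 mm from the near pin.
- **Roller:** I turned it until the torque showed first contact at about 1.47 rad, then backed off to 1.40 rad. That leaves about 0.7 mm of play, worked out from the angle and not measured directly.
- **Slide test:** The gauge slid 47.7 mm out along the anvil with about 4 N of drag. The camera reading of the slid-out gauge was unusable, so this distance comes from the tool position with the gauge gripped.
- **Gauge back in its tray:** It is upright, 2–3 mm off the middle along its length.
- **Blanks:** Only two of the blanks asked for were there, the white ones, and both are on the pins. The stack top is level at 45–47 mm against the nominal 46 mm. I left the pink and purple look-alikes alone.

**Checks that disagreed:** The two cameras differed by about 4 mm, so I corrected both against the gauge held in the gripper. In the last check the top camera put the roller at 1.41 rad. The scene camera's angle fit there came from few pixels and was off (1.54 rad), so I went by the top camera. The arm hid the gauge from the top camera in that last picture, so only the scene camera confirmed it. The bottle, screwdriver and mug looked unmoved.

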